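# Hold the bench waste bin open by its pedal and let the lid down softly

## Robot

A 6-joint arm with a two-finger parallel gripper is mounted at the origin on the work surface. World frame = base frame: x ahead of the robot, y to its left, z up, the work surface at z = 0. Lengths are in mm, angles in rad, forces in N, time in s.
With the tool pointing down it reaches from about 350 to 975 mm from the base axis. Payload 7.1 kg.
Tool frame: the origin (TCP) lies at the very end of the fingers, on their centre line; the grasp point (between the pads) lies 19 mm behind it; z points along the fingers, x is the direction in which the jaws open and shut, and the axes are right-handed (so a half turn about z gives the same grasp; the last joint's range is limited). The gripper opens to 88 mm and grips with 3 to 60 N. Pads are 20 mm wide; open, the fingers measure 115 mm over their backs; the gripper's body (75 mm by 178 mm) begins 61 mm behind the grasp point.
Start: joints at [-1.12, 0.423, 1.63, -0, 1.089, -0.019], TCP at [282.956, -557.261, 194.775] pointing down, gripper open.
Joint ranges: [-3, 3], [-0.9, 2.11], [0.09, 2.58], [-1.31, 4.45], [0.11, 2.69], [-2.54, 2.54]. Speed limits (rad/s): [2.39, 2.39, 3.01, 3.14, 3.14, 3.14].

## Interface

Orientations are given as a rotation vector (axis times angle).
In Python, from workcell import * gives the robot as it stands.
- The arm moves only by the tool arm_command, never from a script. Its argument "increments" is a list of rows, each a list of 2 entries, a list of its own where there are three numbers: the shift along the tool's x, y, z in cm, then the turn about the tool's z in degrees. In form: [[[dx, dy, dz], turn], ...]. A call has 1 to 20 rows; each row shifts and turns the pose as measured when the row begins, along the tool's axes as they then stand; what a row does not reach is not made up. A row lasts 1/10 s, in which the tool goes at most 50 mm and 8.59 degrees, less where a joint would pass 70% of its speed; a pose out of reach is approached as far as the arm can. A call is refused whole if a number of a shift passes 5 or a number of a turn 8.59, either way. A call with a gripper value outside its range is refused whole. "gripper" is the opening, from 0 (shut) to 1 (fully open), set as the call begins (left out, the last holds). The fingers move at their own pace and stop on an object; the grip force is fixed at half the most. Time passes only in rows, so rows that do not move let the fingers close. It gives the time, the measured TCP pose, the force and the opening at its end, in the units of the state.
- get_obs(): the state, without advancing time (a new reading comes with each control period).
- get_image(name): name is "side" or "top" or "wrist"; returns the picture (400x640x3 uint8, red, green, blue); there is no depth.
- camera_params(name): a dict with "K" (3x3 intrinsics, pixels), "rvec" (rotation vector, rad) and "tvec" (3), from world to camera coordinates, as OpenCV has them; the wrist camera has in their place "T_tool_cam" (4x4, takes a point from camera to tool coordinates, whose origin is the TCP and whose axes are the tool frame's). Camera axes: x right, y down, z forward; pixel columns grow to the right and rows downward; lengths in mm; the calibration is good to about 2 mm. A picture is of the moment at which its call begins: read the wrist's pose just before it. camera_params takes no time and is no camera call.
- close_job(): hands the job in, once; it reports no verdict.
The state is a dict: "t": time; "qpos": joint angles; "qvel": joint speeds; "joint_torque": joint torques, N m; "ee_pos": TCP position; "orientation": TCP orientation; "ft_force": force on the tool from outside, world axes, zero at the start; "moment": the same for the moment, N m; "width": finger opening in mm.
Only numpy, scipy, OpenCV 4.12 (cv2) and the standard library are available. Lean on these libraries where they do the work, as an engineer would, in place of code of your own. Each camera call takes 0.05 s, during which the arm holds its last target.

## Task

A colleague is coming with both gloved hands full of used tips: hold the small bench-top pedal bin open for them. Press its pedal fully down with the fingertips so that the lid stands wide open, keep it open for at least three seconds, then let the pedal up slowly so that the lid comes down softly and does not slam, and draw the hand away with the bin shut. Work it by the pedal alone: do not touch the lid, do not lift, tip or shift the bin, and leave the bottle, the tube rack and the sample pot where they stand.

Things in the scene. Friction and masses are not known exactly. Their poses are not given: they have to be found in the camera images.
- bin: Round bench-top pedal bin, ivory shell with a yellow band, grey base ring, grey spine at the back, yellow domed lid: 172 mm across, 250 mm high with the lid shut, about 2.5 kg, standing loose on small rubber feet. Origin: centre of its underside on the bench; z up; the pedal sticks out along its -x and the lid's hinge is at its +x.
- tread: The pedal's tread (steel plate with a grey ribbed rubber face, 56 mm along the bin's x, 92 mm along its y, 9 mm thick). Origin: middle of its top face, 130 mm from the bin's origin along the bin's -x, 44 mm clear of the base ring, 40 mm above the bench when up. Its axes are the bin's, with x leaning about 6 degrees.
- pedal (a joint): Angle of the pedal lever in rad: 0 fully up (lid shut), 0.20 fully down at a firm stop. Pushed from above, the tread swings about a pin under the bin and goes down nearly straight, by 24 mm, to 16 mm above the bench. It takes about 6 to 9 N at first and 3 to 5 N to hold down; let go, a return spring and the lid's weight push it up.
- lid (a joint): Angle of the lid in rad: 0 shut, 1.2 fully open. A push rod in the spine links it to the pedal: it turns 6 times the pedal's angle, about 0.05 rad for each mm of tread travel, both ways. Nothing damps it: let go, it falls and slams; with a finger on the tread it follows the finger.
- lid_shell: The yellow domed lid, 176 mm across and 30 mm high. Origin: centre of its underside, 222 mm above the bench when shut. It is to be left untouched; open, it leans back beyond the hinge.
- lid_edge (a point): Front edge of the lid, above the pedal: 227 mm above the bench when shut, about 400 mm when fully open.
- bottle: Bystander: glass bottle with a blue cap, 70 mm across, 145 mm high, loose. Origin: centre of its underside.
- rack: Bystander: yellow tube rack with small capped tubes, 80 x 118 mm, 58 mm high, loose. Origin: centre of its underside.
- pot: Bystander: white sample pot with a red cap, 50 mm across, 65 mm high, loose. Origin: centre of its underside.

How it is judged:
By the outcome, as a careful person would: the job done as asked, in the order asked, and still so for the second after the job is handed in, with the robot touching nothing.
It also fails if it takes over 54 s, if anything falls off the work surface, if the arm or the gripper's body presses on something with over 40 N, if the wrist force passes 120 N, or if a joint passes its speed limit or range.

## Working session

There is one attempt and no reset: what is moved stays moved. The work goes in short steps, Python scripts to look and compute and a tool call to move; the robot and the scene stay as the last step left them, time stands still between calls to the robot, and variables do not carry over. Pictures are saved under pics/ and viewed, and the job is handed in when it is done.

Besides the shell and the picture viewer there is one more tool, called after "Call:" as a command line: name --argument value ..., lists and objects as JSON in quotes. arm_command: Moves the arm, as the interface text tells. Its arguments: {"type":"object","properties":{"increments":{"type":"array","items":{"type":"array"}},"gripper":{"type":"number"}},"required":["increments"]}

```bash
mkdir -p pics; ls
python3 - <<'E'
from workcell import *
import cv2
o=get_obs();print(o)
for n in("side","top"):
    cv2.imwrite(f"pics/{n}0.png",get_image(n)[:,:,::-1]);p=camera_params(n);print(n,p)
E
```

```text
pics
{'t': 0.0, 'qpos': array([-1.12000343e+00,  4.23852821e-01,  1.63069298e+00, -3.21030518e-06,
        1.08859927e+00, -1.90159698e-02]), 'qvel': array([ 3.28883857e-03,  1.35488981e-04,  1.10707358e-03,  1.66818421e-04,
       -1.54021419e-05,  4.46574638e-04]), 'joint_torque': array([ 9.03591317e-04, -5.44632018e+01, -2.73662317e+01,  6.44252216e-02,
        2.29978259e-02, -1.34301322e-04]), 'ee_pos': array([ 282.69670317, -556.7323947 ,  193.99308349]), 'orientation': array([-2.67676297e+00,  1.64295353e+00,  2.05551593e-03]), 'ft_force': array([ 0.19800942, -0.03842955,  0.07819249]), 'moment': array([-0.01957163, -0.00202996, -0.01026461]), 'width': 87.99006559146025}
side {'K': array([[517.53004811,   0.        , 321.95362932],
       [  0.        , 517.53004811, 200.67811179],
       [  0.        ,   0.        ,   1.        ]]), 'rvec': array([ 0.9078904 , -2.42818514,  1.15266521]), 'tvec': array([ 514.07277149,  345.14544014, 1187.29219904])}
top {'K': array([[412.32641886,   0.        , 319.38407456],
       [  0.        , 412.32641886, 201.33527157],
       [  0.        ,   0.        ,   1.        ]]), 'rvec': array([ 2.04264069, -2.18480841,  0.23777822]), 'tvec': array([  78.8548742 ,  638.64983828, 1052.72491411])}
```

View pics/side0.png

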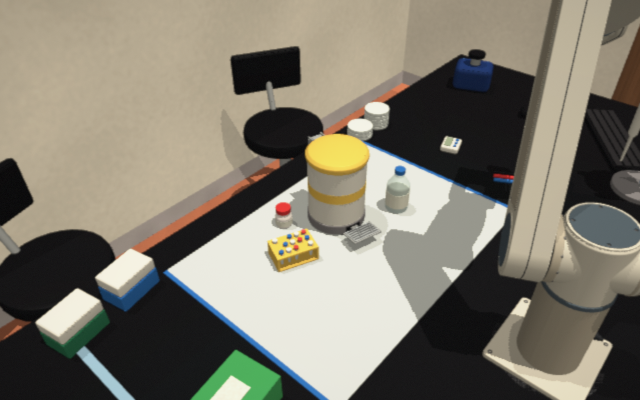

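View pics/top0.png

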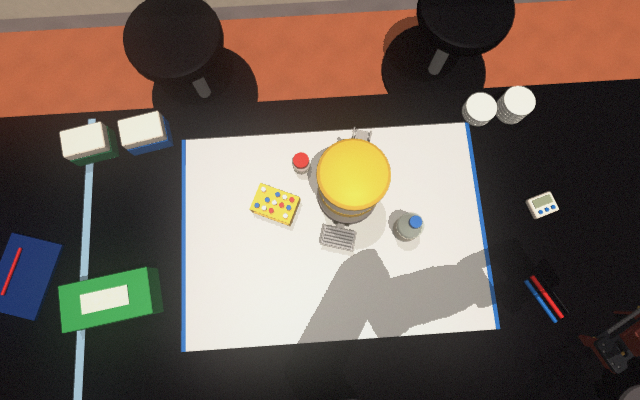

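The side view shows the bin at about (337,185), the tread at (362,236), the bottle at (398,190), the rack at (293,248) and the pot at (284,214). In the top view the tread is at (338,238). I'll enlarge both views.

Run:
```python
import cv2
a=cv2.imread("pics/top0.png")[120:260,240:440];cv2.imwrite("pics/top0c.png",cv2.resize(a,None,fx=4,fy=4,interpolation=2))
a=cv2.imread("pics/side0.png")[120:270,260:420];cv2.imwrite("pics/side0c.png",cv2.resize(a,None,fx=4,fy=4,interpolation=2))
```

```text
(no output)
```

View pics/top0c.png

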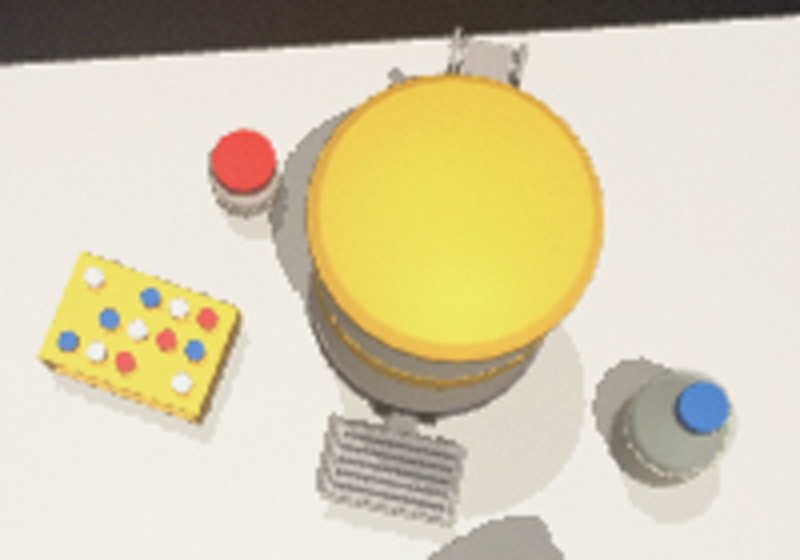

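View pics/side0c.png

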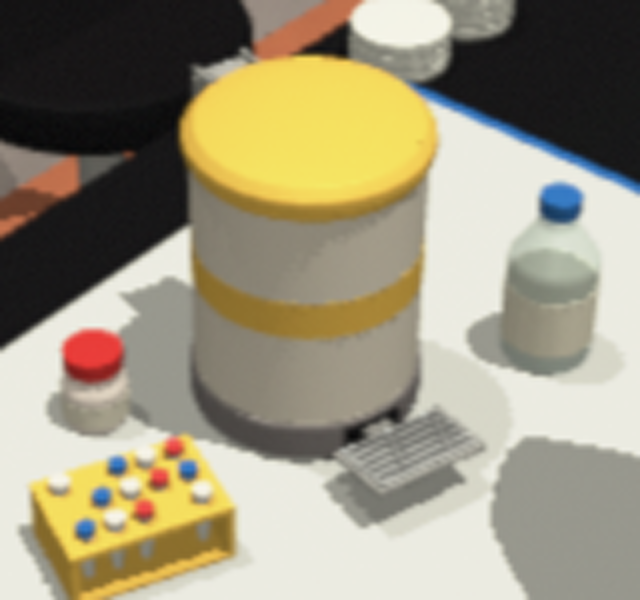

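```bash
cat > h.py <<'E'
import numpy as np,cv2
from workcell import *
from scipy.spatial.transform import Rotation as R
def proj(n,P):
    c=camera_params(n);return cv2.projectPoints(np.array(P,float).reshape(-1,3),c["rvec"],c["tvec"],c["K"],None)[0][:,0]
def ray(n,uv,z):
    c=camera_params(n);Rm=cv2.Rodrigues(c["rvec"])[0];C=-Rm.T@c["tvec"]
    d=Rm.T@np.linalg.inv(c["K"])@np.array([uv[0],uv[1],1.]);return C+d*(z-C[2])/d[2]
E
python3 - <<'E'
from h import *
from scipy.optimize import least_squares
T=np.array([[336,418],[466,442],[453,518],[325,490]])/4+[240,120]
S=np.array([[335,452],[432,410],[484,443],[385,492]])/4+[260,120]
L=np.array([455,218.5])/4+[240,120]
def w(p,P): 
    c,s=np.cos(p[2]),np.sin(p[2]);P=np.array(P,float);return P@np.array([[c,s,0],[-s,c,0],[0,0,1]])+[p[0],p[1],0]
def f(p):
    t=p[3]; P=[[-130+28*a*np.cos(t),46*b,40+28*a*np.sin(t)] for a,b in((1,1),(1,-1),(-1,-1),(-1,1))]
    W=w(p,P);th=np.linspace(0,6.28,60)
    l=proj("top",w(p,np.c_[88*np.cos(th),88*np.sin(th),0*th+227]));l=(l.max(0)+l.min(0))/2
    return np.r_[(proj("top",W)-T).ravel(),(proj("side",W)-S).ravel(),(l-L)*2]
for y in (0,-.3):
  r=least_squares(f,[700,-200,y,0],loss="soft_l1");print(r.x,r.cost,np.round(f(r.x),1))
p=r.x;print("tread",w(p,[-130,0,40]))
for n,uv,z in(("bottle",(703,407),145),("rack",(140,338),58),("pot",(243,160),65)):
  print(n,ray("top",np.array(uv)/4+[240,120],z))
o=get_obs();print(R.from_rotvec(o["orientation"]).as_matrix().round(3))
print(camera_params("wrist"))
E
```

```text
[668.90084497 -45.99386813 -44.25716694   6.1313052 ] 7.3246118505755815 [ 0.3  0.1  0.5  0.9  0.2  1.3 -1.   1.3 -1.3 -0.5  0.8 -2.  -0.1 -1.6
 -2.  -1.3 -0.4 -0.1]
[ 6.68900845e+02 -4.59938680e+01 -2.74869783e-01 -6.43506541e+00] 7.324611850575523 [ 0.3  0.1  0.5  0.9  0.2  1.3 -1.   1.3 -1.3 -0.5  0.8 -2.  -0.1 -1.6
 -2.  -1.3 -0.4 -0.1]
tread [543.78097364 -10.70905858  40.        ]
bottle [ 557.72709494 -199.80651483  145.        ]
rack [643.87304624 157.34735828  58.        ]
pot [764.02933609  79.51085992  65.        ]
[[ 0.453 -0.892 -0.001]
 [-0.892 -0.453  0.001]
 [-0.001 -0.    -1.   ]]
{'K': array([[296.00916782,   0.        , 317.99855243],
       [  0.        , 296.00916782, 197.55265813],
       [  0.        ,   0.        ,   1.        ]]), 'T_tool_cam': array([[ 9.99999711e-01,  6.37791222e-04, -4.12817568e-04,
         9.27935393e-02],
       [-4.87242521e-04,  9.55302475e-01,  2.95629743e-01,
        -8.18536742e+01],
       [ 5.82915699e-04, -2.95629456e-01,  9.55302510e-01,
        -1.88621590e+02],
       [ 0.00000000e+00,  0.00000000e+00,  0.00000000e+00,
         1.00000000e+00]])}
```

Call:
arm_command --increments '[[[0,0,0],-8.5],[[0,0,0],-8.5],[[0,0,0],-8.5],[[0,0,0],-8.5],[[0,0,0],-8.5],[[0,0,0],-8.5],[[0,0,0],-8.5],[[0,0,0],-8.5],[[0,0,0],-8.5],[[0,0,0],-8.5],[[0,0,0],-8.5],[[0,0,0],-8.5],[[0,0,0],-8.5],[[0,0,0],-8.5],[[0,0,0],-8.5],[[0,0,0],-8.5]]' --gripper 0

```text
t: 1.7
ee_pos: [280.2, -551.5, 186.4]
orientation: [-2.485, -1.896, -0.005]
ft_force: [-0.3, -0.3, 0.0]
width: 0.5
```

```bash
cat > d.py <<'E'
from h import *
import sys
g=np.array(eval(sys.argv[1]),float)
o=get_obs();M=R.from_rotvec(o["orientation"]).as_matrix()
print("t",o["t"],"pos",o["ee_pos"].round(1),"F",o["ft_force"].round(2),"w",round(o["width"],1),"q",o["qpos"].round(2))
print("xang",np.degrees(np.arctan2(M[1,0],M[0,0])),"need 74.25; z",M[:,2].round(3))
print("delta tool cm",(M.T@(g-o["ee_pos"])/10).round(2))
E
python3 d.py "[531.4,-7.2,195]"
```

```text
t 1.7 pos [ 280.2 -551.5  186.4] F [-0.27 -0.32  0.03] w 0.5 q [-1.12  0.43  1.64  0.    1.09 -2.42]
xang 74.68163689823155 need 74.25; z [-0.007  0.015 -1.   ]
delta tool cm [59.14  9.85 -0.24]
```

Call:
arm_command --increments '[[[2.4,0,-0.2],0],[[2.4,0,-0.2],0],[[2.4,0,-0.1],0],[[2.4,0,-0.1],0],[[2.4,0,-0.1],0],[[2.4,0,-0.1],0],[[2.4,0,-0.1],0],[[2.4,0,-0.1],0],[[2.4,0,-0.1],0],[[2.4,0,-0.1],0],[[2.4,0,-0.1],0],[[2.4,0,-0.1],0],[[2.4,0,-0.1],0],[[2.4,0,-0.1],0],[[2.4,0,-0.1],0],[[2.4,0,-0.1],0],[[2.4,0,-0.1],0],[[2.4,0,-0.1],0],[[2.4,0,-0.1],0],[[0,0,0],0]]'

```text
t: 3.7
ee_pos: [398.7, -91.9, 209.8]
orientation: [-2.475, -1.893, -0.004]
ft_force: [0.1, 0.7, -0.4]
width: 0.4
```

```bash
python3 d.py "[531.4,-7.2,195]"
```

```text
t 3.7 pos [398.7 -91.9 209.8] F [ 0.09  0.72 -0.37] w 0.4 q [-0.27  0.09  2.05  0.02  1.02 -1.59]
xang 74.80494513047354 need 74.25; z [-0.014  0.022 -1.   ]
delta tool cm [11.62 10.62  1.48]
```

Call:
arm_command --increments '[[[1.5,0.6,0.1],0],[[1.5,0.6,0.1],0],[[1.5,0.6,0.1],0],[[1.5,0.6,0.1],0],[[1.5,0.6,0.1],0],[[1.5,0.6,0.1],0],[[1.5,0.6,0.1],0],[[0.8,0.6,0.1],0],[[0.4,0.3,0],-0.3],[[0,0,0],0],[[0,0,0],0]]'

```text
t: 4.8
ee_pos: [480.1, 7.9, 200.5]
orientation: [-2.468, -1.901, 0.003]
ft_force: [0.8, -0.4, 0.0]
width: 0.5
```

```bash
python3 d.py "[531.4,-7.2,100]"
python3 - <<'E'
from h import *
o=get_obs();print(repr(o["ee_pos"]),repr(o["orientation"]))
cv2.imwrite("pics/w1.png",get_image("wrist")[:,:,::-1])
a=get_image("side")[:,:,::-1]
cv2.imwrite("pics/s1.png",a)
E
```

```text
t 4.8 pos [480.1   7.9 200.5] F [ 0.8  -0.41  0.05] w 0.5 q [-0.02  0.21  1.92  0.02  1.02 -1.35]
xang 75.20854017972134 need 74.25; z [-0.018  0.02  -1.   ]
delta tool cm [-0.3   5.57  9.93]
array([480.13845575,   7.90235596, 200.50491857]) array([-2.46771329, -1.90100619,  0.00344484])
```

View pics/w1.png

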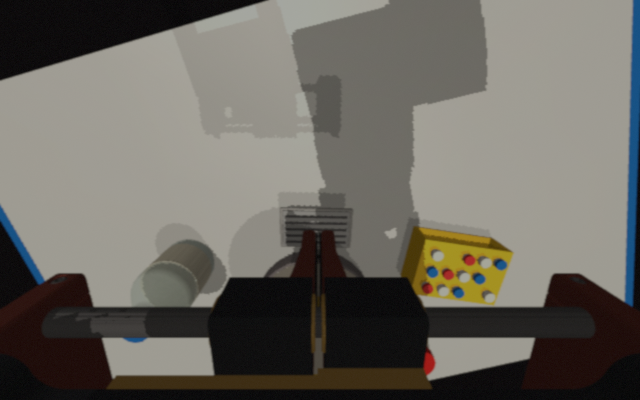

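View pics/s1.png

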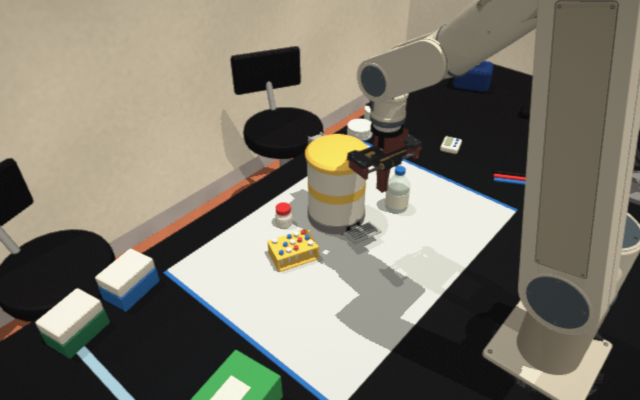

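The wrist view shows the tread between columns 286 and 352, with its front edge near row 207 and the shut fingertips at (318,235) in line with its middle. The gripper's long side lies along the bin's y, as planned.

Run:
```python
from h import *
o=dict(ee_pos=np.array([480.13845575,7.90235596,200.50491857]),orientation=np.array([-2.46771329,-1.90100619,0.00344484]))
M=np.eye(4);M[:3,:3]=R.from_rotvec(o["orientation"]).as_matrix();M[:3,3]=o["ee_pos"]
c=camera_params("wrist");W=np.linalg.inv(M@c["T_tool_cam"])
p=(668.9,-46,-.275)
def pw(P):
    q=W[:3,:3]@P+W[:3,3];q=c["K"]@q;return q[:2]/q[2]
cs,sn=np.cos(p[2]),np.sin(p[2])
for a,b in((1,1),(1,-1),(-1,-1),(-1,1)):
    x,y,z=-130+28*a,46*b,40-3*a
    print(a,b,pw(np.array([p[0]+cs*x-sn*y,p[1]+sn*x+cs*y,z])).round(1))
a=cv2.imread("pics/w1.png")[170:290,250:390];cv2.imwrite("pics/w1c.png",cv2.resize(a,None,fx=5,fy=5,interpolation=2))
```

```text
1 1 [349.3 249.7]
1 -1 [279. 249.]
-1 -1 [277.6 209.7]
-1 1 [351.9 210.6]
```

View pics/w1c.png

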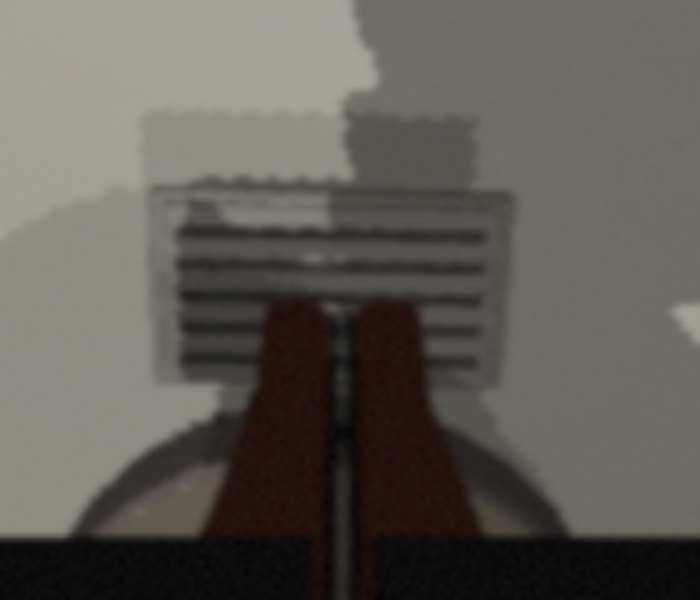

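Call:
arm_command --increments '[[[0,0.8,0.5],0],[[0,0.9,0.5],-0.5],[[0,0.9,0.5],-0.5],[[0,0.9,0.5],0],[[0,0.9,0.5],0],[[0,0.8,0],0],[[0,0.4,0],0],[[0,0,0],0],[[0,0,0],0]]'

```text
t: 5.8
ee_pos: [538.8, -7.9, 171.3]
orientation: [-2.451, -1.922, 0.004]
ft_force: [-0.3, 0.8, 0.3]
width: 0.6
```

```bash
python3 d.py "[529.3,-6.6,50]"
```

```text
t 5.8 pos [538.8  -7.9 171.3] F [-0.27  0.84  0.26] w 0.6 q [-0.05  0.34  1.83  0.02  1.   -1.39]
xang 76.17641297229045 need 74.25; z [-0.018  0.02  -1.   ]
delta tool cm [-0.28 -0.68 12.14]
```

Call:
arm_command --increments '[[[-0.1,-0.4,0],1],[[-0.1,-0.3,0],0.9],[[0,0,0],0],[[0,0,0],0]]'

```text
t: 6.2
ee_pos: [530.0, -7.8, 172.1]
orientation: [-2.486, -1.877, 0.004]
ft_force: [-0.3, 0.5, 0.6]
width: 0.7
```

```bash
python3 d.py "[529.3,-6.6,50]"
```

```text
t 6.2 pos [530.   -7.8 172.1] F [-0.33  0.49  0.62] w 0.7 q [-0.05  0.32  1.85  0.02  0.99 -1.36]
xang 74.11510690529947 need 74.25; z [-0.018  0.02  -1.   ]
delta tool cm [-0.07  0.18 12.21]
```

Descend to about 50 mm.

Call:
arm_command --increments '[[[0,0,1],0],[[0,0,1],0],[[0,0,1],0],[[0,0,1],0],[[0,0,1],0],[[0,0,1],0],[[0,0,1],0],[[0,0,1],0],[[0,0,1],0],[[0,0,0.8],0],[[0,0,0.3],0],[[0,0,0],0],[[0,0,0],0]]'

```text
t: 7.5
ee_pos: [527.1, -5.5, 60.6]
orientation: [-2.484, -1.877, 0.007]
ft_force: [0.9, -0.6, -0.1]
width: 0.1
```

```bash
python3 d.py "[529.3,-6.6,50]"
python3 - <<'E'
from h import *
for n in("side","wrist"):
  a=get_image(n)[:,:,::-1]
  a=a[90:270,250:450] if n=="side" else a[120:300,200:440]
  cv2.imwrite(f"pics/{n}2.png",cv2.resize(a,None,fx=3,fy=3,interpolation=2))
E
```

```text
t 7.5 pos [527.1  -5.5  60.6] F [ 0.85 -0.6  -0.09] w 0.1 q [-0.05  0.49  1.91  0.03  0.76 -1.36]
xang 74.13261672210201 need 74.25; z [-0.02  0.02 -1.  ]
delta tool cm [-0.06  0.27  1.06]
```

View pics/side2.png

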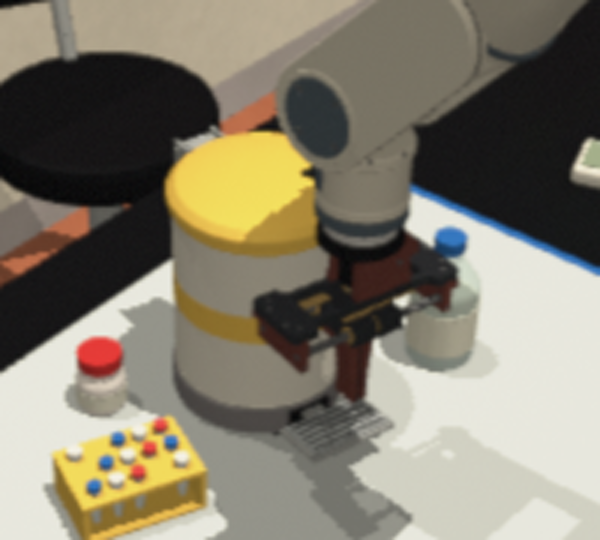

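View pics/wrist2.png

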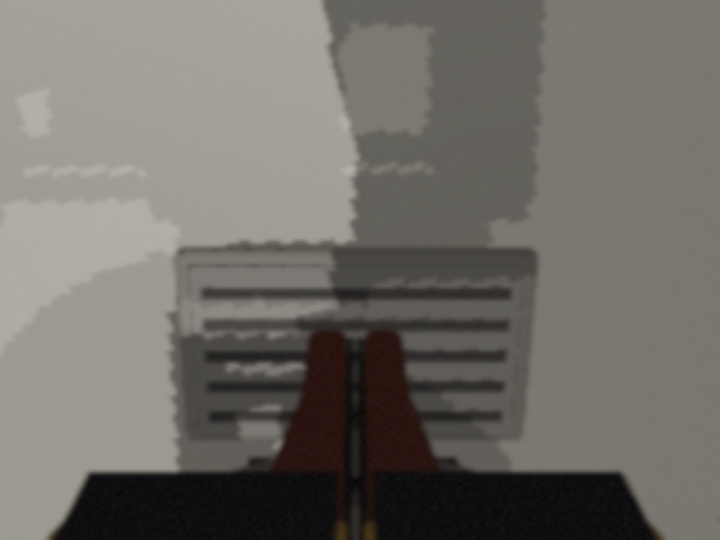

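The side view shows the fingertips above the outer part of the tread and the gripper clear of the shell. In the wrist crop the fingertips are centred over the tread. The forearm's end comes near the lid's swing, so I'll check it from the top.

Run:
```python
from h import *
a=get_image("top")[:,:,::-1]
cv2.imwrite("pics/top2.png",cv2.resize(a[100:300,240:500],None,fx=3,fy=3,interpolation=2))
p=(667.5,-45.6,-.275);cs,sn=np.cos(p[2]),np.sin(p[2])
import numpy as np
for ph in (0,.3,.6,.9,1.2):
    for y in(0,60,-60):
        r=88+np.sqrt(88**2-y*y) 
        x=88-r*np.cos(ph)+5*np.sin(ph);z=222+r*np.sin(ph)+5*np.cos(ph)
        P=[p[0]+cs*x-sn*y,p[1]+sn*x+cs*y,z]
        print(ph,y,np.round(P),"top crop",((proj("top",P)[0]-[240,100])*3).round(),"side crop",((proj("side",P)[0]-[250,90])*3).round())
```

```text
0 0 [583. -22. 227.] top crop [319. 331.] side crop [317. 238.]
0 60 [622.  30. 227.] top crop [249. 286.] side crop [245. 247.]
0 -60 [589. -86. 227.] top crop [401. 318.] side crop [356. 204.]
0.3 0 [592. -24. 279.] top crop [326. 306.] side crop [313. 183.]
0.3 60 [630.  27. 272.] top crop [252. 262.] side crop [240. 199.]
0.3 -60 [597. -88. 272.] top crop [411. 295.] side crop [353. 157.]
0.6 0 [615. -31. 326.] top crop [338. 258.] side crop [298. 124.]
0.6 60 [650.  22. 312.] top crop [259. 220.] side crop [226. 148.]
0.6 -60 [618. -94. 312.] top crop [424. 254.] side crop [341. 107.]
0.9 0 [651. -41. 363.] top crop [353. 193.] side crop [274.  66.]
0.9 60 [681.  13. 344.] top crop [269. 164.] side crop [205.  98.]
0.9 -60 [ 649. -103.  344.] top crop [439. 198.] side crop [320.  59.]
1.2 0 [695. -53. 388.] top crop [369. 116.] side crop [244.  18.]
1.2 60 [720.   2. 366.] top crop [282.  99.] side crop [180.  56.]
1.2 -60 [ 687. -114.  366.] top crop [455. 133.] side crop [295.  19.]
```

View pics/top2.png

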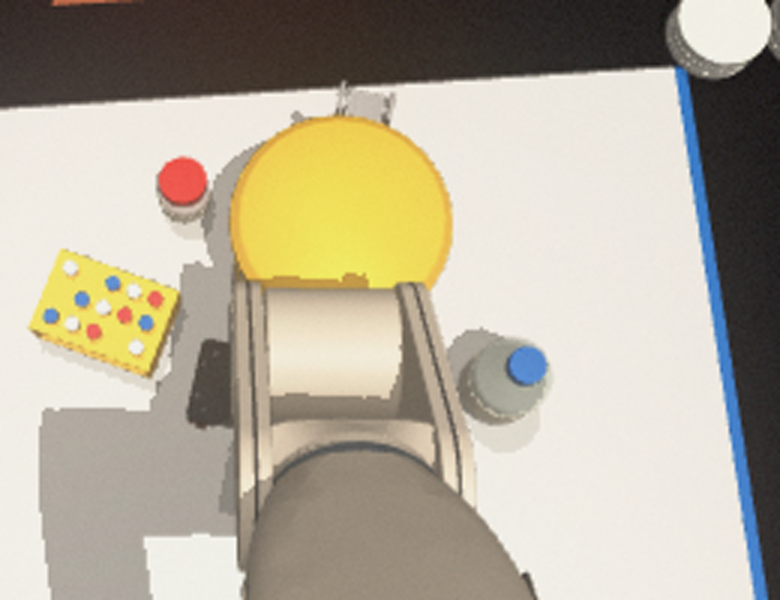

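Run:
```python
from h import *
for z in (280,300,330,350,380,400):
    print(z,*[ray("top",np.array(c)/3+[240,100],z)[:2].round() for c in((240,283),(330,288),(425,284))],"cap side",ray("side",np.array([318,113])/3+[250,90],z).round(), "tread-side flange bottom",ray("side",np.array([355,250])/3+[250,90],z).round()[:2])
```

```text
280 [613.  37.] [604. -28.] [603. -98.] cap side [ 659. -116.  280.] tread-side flange bottom [505.  31.]
300 [608.  38.] [600. -26.] [598. -94.] cap side [639. -89. 300.] tread-side flange bottom [490.  54.]
330 [601.  39.] [593. -23.] [592. -89.] cap side [609. -50. 330.] tread-side flange bottom [466.  87.]
350 [596.  39.] [589. -21.] [587. -86.] cap side [589. -23. 350.] tread-side flange bottom [450. 110.]
380 [589.  40.] [582. -18.] [581. -80.] cap side [559.  17. 380.] tread-side flange bottom [427. 144.]
400 [585.  40.] [578. -16.] [576. -77.] cap side [539.  44. 400.] tread-side flange bottom [411. 167.]
```

Call:
arm_command --increments '[[[0,-0.2,0.4],0],[[0,0,0.3],0],[[0,0,0.3],0],[[0,0,0.3],0],[[0,0,0.2],0],[[0,0,0.2],0]]'

```text
t: 8.25
ee_pos: [525.6, -4.6, 43.6]
orientation: [-2.486, -1.878, 0.004]
ft_force: [0.0, -0.4, 0.2]
width: 0.4
```

```bash
python3 d.py "[529.3,-6.6,40]"
```

```text
t 8.25 pos [525.6  -4.6  43.6] F [ 0.04 -0.38  0.24] w 0.4 q [-0.04  0.52  1.92  0.03  0.72 -1.36]
xang 74.12871107916762 need 74.25; z [-0.018  0.02  -1.   ]
delta tool cm [-0.09  0.42  0.35]
```

Now press gently.

Call:
arm_command --increments '[[[0,0,0.2],0],[[0,0,0.2],0],[[0,0,0.2],0],[[0,0,0.2],0],[[0,0,0.2],0]]'

```text
t: 8.75
ee_pos: [525.4, -4.5, 32.6]
orientation: [-2.486, -1.878, 0.004]
ft_force: [0.3, 0.4, -0.9]
width: 0.4
```

```bash
python3 d.py "[529.3,-6.6,40]"
```

```text
t 8.75 pos [525.4  -4.5  32.6] F [ 0.27  0.4  -0.87] w 0.4 q [-0.04  0.54  1.93  0.03  0.7  -1.36]
xang 74.12651301898975 need 74.25; z [-0.018  0.02  -1.   ]
delta tool cm [-0.09  0.41 -0.75]
```

Run:
```python
from h import *
print(get_obs()["ft_force"])
ims=[]
for n in("side","wrist"):
  a=get_image(n)[:,:,::-1]
  a=a[90:270,250:450] if n=="side" else a[120:300,220:420]
  ims.append(cv2.resize(a,None,fx=2,fy=2,interpolation=2))
cv2.imwrite("pics/c3.png",cv2.hconcat(ims));print(get_obs()["ft_force"])
```

```text
[ 0.26622584  0.39910144 -0.86845507]
[ 0.03921773 -0.997281   -0.70341011]
```

View pics/c3.png

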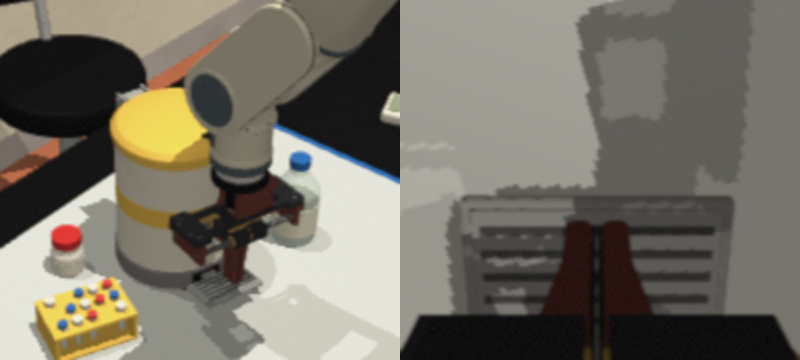

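Run:
```python
from h import *
o=get_obs();print(o["ee_pos"],o["ft_force"])
print(((proj("side",o["ee_pos"])[0]-[300,190])*8))
a=get_image("side")[:,:,::-1][190:260,300:395];cv2.imwrite("pics/s4.png",cv2.resize(a,None,fx=8,fy=8,interpolation=2))
```

```text
[525.22775363  -4.45688718  32.44738044] [ 0.03921773 -0.997281   -0.70341011]
[523.96475154 375.58007737]
```

View pics/s4.png

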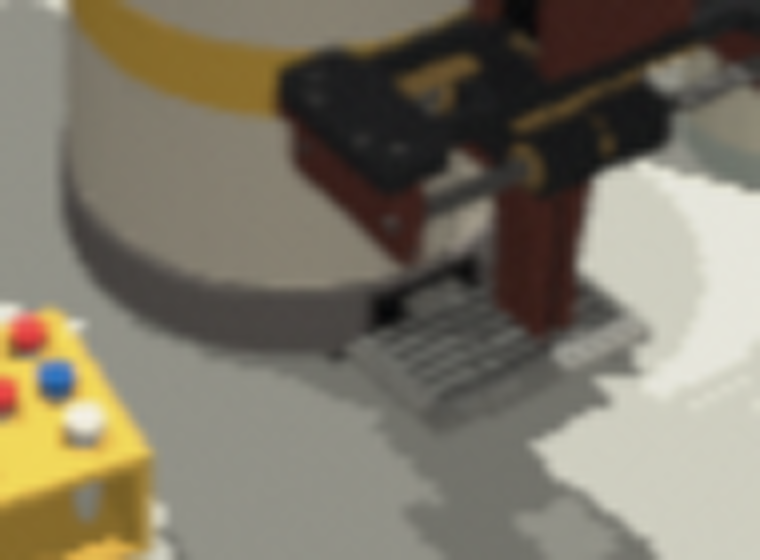

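Run:
```python
from h import *
c=camera_params("wrist");W=np.linalg.inv(c["T_tool_cam"])
for P in([0,0,0],[0,-10,0],[0,-10,-10],[0,-10,-15],[0,-5,0]):
    q=c["K"]@(W[:3,:3]@np.array(P,float)+W[:3,3]);q=q[:2]/q[2];print(P,q,((q-[220,120])*2+[400,0]))
o=get_obs();p=o["ee_pos"]
for dz in(0,5,10,15,20):print(dz,(proj("side",p+[0,0,dz])[0]-[300,190])*8)
```

```text
[0, 0, 0] [317.59778764 229.20480586] [595.19557527 218.40961172]
[0, -10, 0] [317.59913746 215.61461986] [595.19827492 191.22923971]
[0, -10, -10] [317.58577521 221.07490853] [595.17155041 202.14981706]
[0, -10, -15] [317.57858176 224.01440552] [595.15716352 208.02881104]
[0, -5, 0] [317.59845763 222.45920309] [595.19691526 204.91840617]
0 [523.77623721 375.18675287]
5 [524.50542327 364.63373295]
10 [525.23782644 354.034154  ]
15 [525.97346806 343.38770722]
20 [526.71236964 332.69408107]
```

Call:
arm_command --increments '[[[0,0,0.2],0],[[0,0,0.2],0],[[0,0,0.2],0]]'

```text
t: 9.2
ee_pos: [525.7, -4.3, 26.6]
orientation: [-2.486, -1.878, 0.003]
ft_force: [0.5, 0.6, -0.1]
width: 0.5
```

```bash
python3 d.py "[529.3,-6.6,40]";python3 - <<'E'
from h import *
a=get_image("side")[:,:,::-1][190:260,300:395];cv2.imwrite("pics/s5.png",cv2.resize(a,None,fx=8,fy=8,interpolation=2))
E
```

```text
t 9.2 pos [525.7  -4.3  26.6] F [ 0.53  0.6  -0.14] w 0.5 q [-0.04  0.55  1.93  0.03  0.68 -1.36]
xang 74.12817939271676 need 74.25; z [-0.017  0.02  -1.   ]
delta tool cm [-0.1   0.38 -1.35]
```

View pics/s5.png

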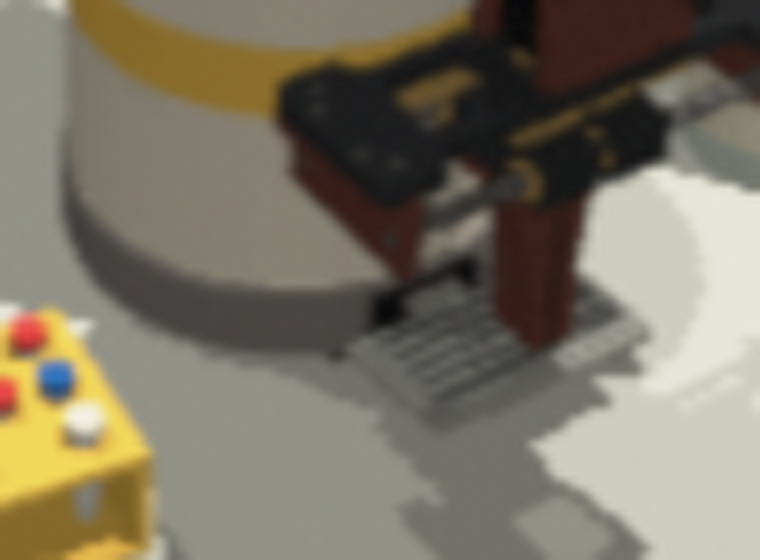

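The tip is about 15 mm short of the reported TCP with the jaws shut, and it is close to the tread's outer edge. I'll shift it 8 mm inward before contact.

Call:
arm_command --increments '[[[0,0.4,-0.05],0],[[0,0.4,-0.05],0],[[0,0,0],0]]'

```text
t: 9.55
ee_pos: [533.9, -6.7, 27.1]
orientation: [-2.486, -1.878, 0.004]
ft_force: [0.2, -0.1, 0.1]
width: 0.5
```

```bash
python3 d.py "[533.2,-7.5,15]";python3 - <<'E'
from h import *
a=get_image("side")[:,:,::-1][190:260,300:395];b=get_image("wrist")[:,:,::-1][190:260,270:365]
cv2.imwrite("pics/s6.png",cv2.hconcat([cv2.resize(i,None,fx=4,fy=4,interpolation=2) for i in (a,b)]))
E
```

```text
t 9.55 pos [533.9  -6.7  27.1] F [ 0.19 -0.06  0.12] w 0.5 q [-0.05  0.55  1.91  0.03  0.7  -1.36]
xang 74.13204707420061 need 74.25; z [-0.018  0.02  -1.   ]
delta tool cm [-0.11 -0.01  1.21]
```

View pics/s6.png

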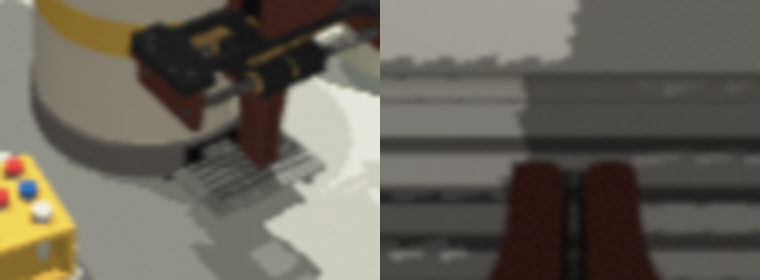

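Call:
arm_command --increments '[[[0,0,0.2],0],[[0,0,0.2],0],[[0,0,0.2],0]]'

```text
t: 9.95
ee_pos: [533.0, -6.5, 20.8]
orientation: [-2.486, -1.878, 0.004]
ft_force: [0.3, -0.6, 0.4]
width: 0.6
```

Call:
arm_command --increments '[[[0,0,0.2],0],[[0,0,0.2],0]]'

```text
t: 10.15
ee_pos: [532.7, -6.3, 16.3]
orientation: [-2.485, -1.878, 0.004]
ft_force: [0.4, -0.0, 0.3]
width: 0.3
```

Run:
```python
from h import *
a=get_image("side")[:,:,::-1][190:260,300:395];cv2.imwrite("pics/s7.png",cv2.resize(a,None,fx=8,fy=8,interpolation=2))
print((proj("side",[532.7,-6.3,16.3])[0]-[300,190])*8,get_obs()["ee_pos"])
```

```text
[507.86165225 396.94094763] [532.4867368   -6.34393233  16.00878588]
```

View pics/s7.png

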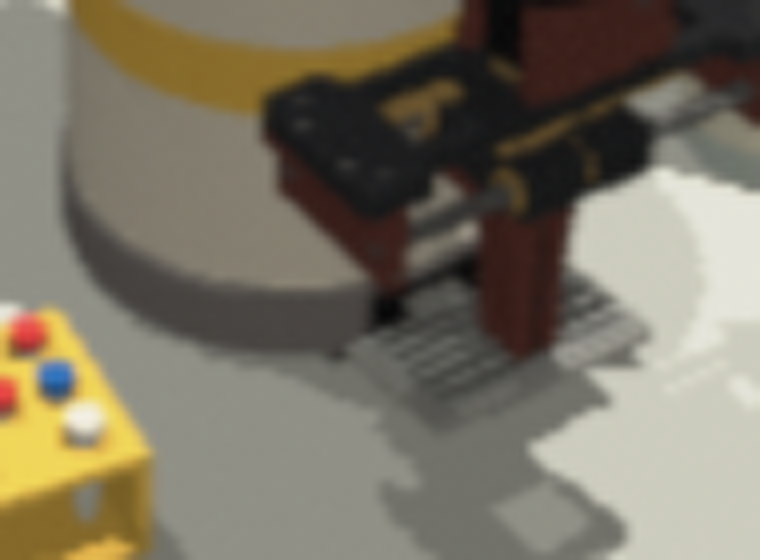

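Call:
arm_command --increments '[[[0,0,0.2],0],[[0,0,0.2],0]]'

```text
t: 10.4
ee_pos: [532.4, -6.2, 12.1]
orientation: [-2.485, -1.877, 0.005]
ft_force: [-2.5, -0.2, 6.7]
width: 0.9
```

Call:
arm_command --increments '[[[0,0,0.2],0],[[0,0,0.2],0]]'

```text
t: 10.6
ee_pos: [531.8, -6.1, 8.7]
orientation: [-2.484, -1.877, 0.006]
ft_force: [-2.2, -0.1, 6.1]
width: 0.5
```

Call:
arm_command --increments '[[[0,0.03,0.2],0],[[0,0.03,0.2],0],[[0,0.03,0.2],0],[[0,0.03,0.2],0]]'

```text
t: 11.0
ee_pos: [531.0, -5.8, 1.7]
orientation: [-2.482, -1.875, 0.01]
ft_force: [-3.1, 0.3, 7.2]
width: 0.4
```

Run:
```python
from h import *
a=get_image("side")[:,:,::-1][60:270,230:450];cv2.imwrite("pics/s8.png",cv2.resize(a,None,fx=3,fy=2.8,interpolation=2));print(get_obs()["ft_force"])
```

```text
[-2.79257173 -0.0850788   6.87621817]
```

View pics/s8.png

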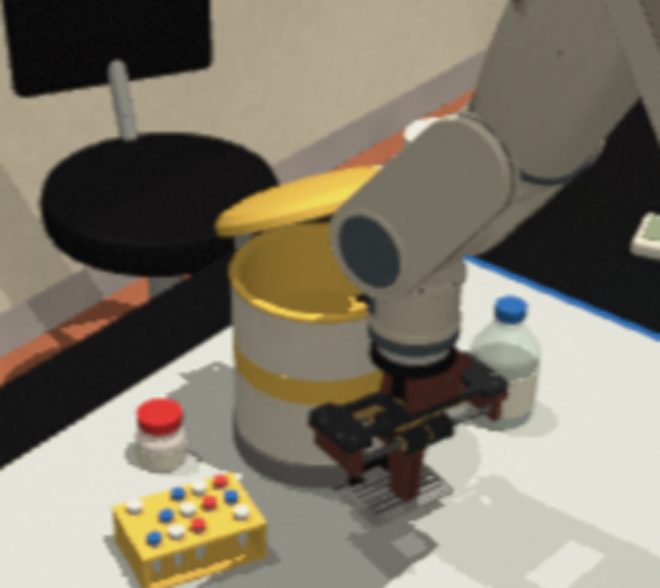

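The lid is about half open, clear of the arm, and the force is 7 N. I'll press on.

Call:
arm_command --increments '[[[0,0.05,0.2],0],[[0,0.05,0.2],0],[[0,0.05,0.2],0],[[0,0.05,0.2],0]]'

```text
t: 11.45
ee_pos: [530.5, -5.7, -5.7]
orientation: [-2.48, -1.873, 0.015]
ft_force: [-3.2, -0.2, 5.4]
width: 0.6
```

Call:
arm_command --increments '[[[0,0.05,0.2],0],[[0,0.05,0.2],0]]'

```text
t: 11.65
ee_pos: [530.4, -5.7, -9.5]
orientation: [-2.479, -1.873, 0.017]
ft_force: [-2.5, 0.6, 5.0]
width: 0.5
```

Call:
arm_command --increments '[[[0,0.05,0.15],0],[[0,0.05,0.15],0]]'

```text
t: 11.85
ee_pos: [530.4, -5.7, -12.5]
orientation: [-2.478, -1.872, 0.018]
ft_force: [-4.5, 0.1, 11.4]
width: 0.4
```

Call:
arm_command --increments '[[[0,0.05,0.15],0]]'

```text
t: 11.95
ee_pos: [530.4, -5.7, -13.4]
orientation: [-2.477, -1.871, 0.019]
ft_force: [-6.6, 1.6, 22.1]
width: 0.3
```

Call:
arm_command --increments '[[[0,0,0],0]]'

```text
t: 12.05
ee_pos: [530.3, -5.7, -12.7]
orientation: [-2.477, -1.871, 0.02]
ft_force: [-3.9, -0.1, 12.7]
width: 0.5
```

Run:
```python
from h import *
o=get_obs();print(o["ee_pos"],o["ft_force"])
a=get_image("side")[:,:,::-1][60:270,230:450];b=get_image("top")[:,:,::-1][80:280,250:460]
cv2.imwrite("pics/s9.png",cv2.hconcat([cv2.resize(i,(390,390),interpolation=2) for i in(a,b)]))
o=get_obs();print(o["ee_pos"],o["ft_force"])
```

```text
[530.34405829  -5.65353349 -12.66793732] [-3.87456558 -0.13624886 12.69117761]
[530.36941147  -5.6564424  -12.64355416] [-4.24077167  0.29263458 13.10229646]
```

View pics/s9.png

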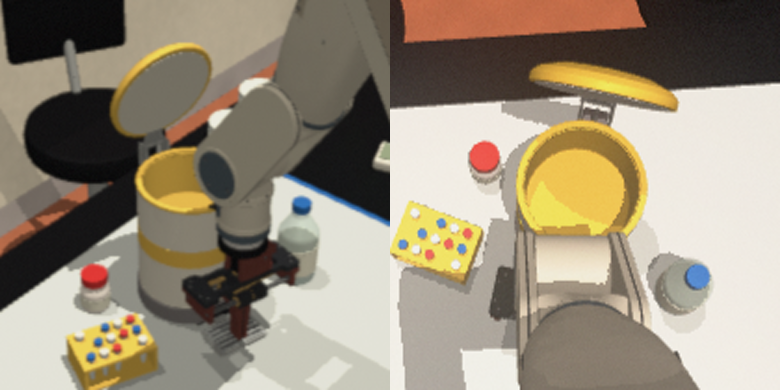

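The lid is wide open, standing back beyond the hinge, and the force is 13 N against the stop. Now the hold.

Call:
arm_command --increments '[[[0,0,0.05],0],[[0,0,0.05],0],[[0,0,0.05],0]]'

```text
t: 12.45
ee_pos: [530.4, -5.7, -12.4]
orientation: [-2.477, -1.872, 0.019]
ft_force: [-2.9, 0.6, 9.6]
width: 0.4
```

Call:
arm_command --increments '[[[0,0,0.08],0],[[0,0,0.08],0],[[0,0,0.08],0],[[0,0,0.08],0],[[0,0,0.08],0]]'

```text
t: 12.95
ee_pos: [530.4, -5.7, -12.7]
orientation: [-2.477, -1.872, 0.019]
ft_force: [-3.9, 2.1, 13.7]
width: 0.5
```

Stable. I'll hold for another 3.6 s.

Call:
arm_command --increments '[[[0,0,0.07],0],[[0,0,0.07],0],[[0,0,0.07],0],[[0,0,0.07],0],[[0,0,0.07],0],[[0,0,0.07],0],[[0,0,0.07],0],[[0,0,0.07],0],[[0,0,0.07],0],[[0,0,0.07],0],[[0,0,0.07],0],[[0,0,0.07],0],[[0,0,0.07],0],[[0,0,0.07],0],[[0,0,0.07],0],[[0,0,0.07],0],[[0,0,0.07],0],[[0,0,0.07],0]]'

```text
t: 14.75
ee_pos: [530.4, -5.7, -12.6]
orientation: [-2.477, -1.873, 0.018]
ft_force: [-4.7, 1.1, 12.1]
width: 0.9
```

Call:
arm_command --increments '[[[0,0,0.07],0],[[0,0,0.07],0],[[0,0,0.07],0],[[0,0,0.07],0],[[0,0,0.07],0],[[0,0,0.07],0],[[0,0,0.07],0],[[0,0,0.07],0],[[0,0,0.07],0],[[0,0,0.07],0],[[0,0,0.07],0],[[0,0,0.07],0],[[0,0,0.07],0],[[0,0,0.07],0],[[0,0,0.07],0],[[0,0,0.07],0],[[0,0,0.07],0],[[0,0,0.07],0]]'

```text
t: 16.55
ee_pos: [530.4, -5.7, -12.7]
orientation: [-2.477, -1.874, 0.016]
ft_force: [-3.7, 0.4, 13.4]
width: 0.4
```

Run:
```python
from h import *
a=get_image("side")[:,:,::-1][60:270,230:450]
cv2.imwrite("pics/s10.png",cv2.resize(a,(440,420),interpolation=2))
```

```text
(no output)
```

View pics/s10.png

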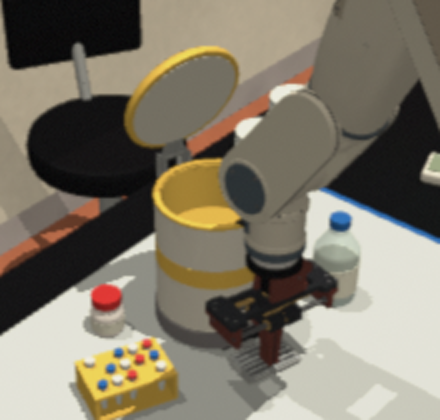

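Call:
arm_command --increments '[[[0,0,0],0],[[0,0,-0.04],0],[[0,0,-0.07],0],[[0,0,-0.07],0],[[0,0,-0.07],0],[[0,0,-0.07],0]]'

```text
t: 17.2
ee_pos: [530.3, -5.7, -8.7]
orientation: [-2.477, -1.873, 0.017]
ft_force: [-0.3, 1.5, 4.5]
width: 0.6
```

Call:
arm_command --increments '[[[0,0,-0.08],0],[[0,0,-0.08],0],[[0,0,-0.08],0],[[0,0,-0.08],0],[[0,0,-0.08],0],[[0,0,-0.08],0]]'

```text
t: 17.8
ee_pos: [530.4, -5.7, -3.3]
orientation: [-2.476, -1.873, 0.017]
ft_force: [-1.1, 0.2, 5.4]
width: 0.6
```

Call:
arm_command --increments '[[[0,0,-0.07],0],[[0,0,-0.07],0],[[0,0,-0.07],0],[[0,0,-0.07],0],[[0,0,-0.07],0],[[0,0,-0.07],0],[[0,0,-0.06],0],[[0,0,-0.06],0],[[0,0,-0.06],0],[[0,0,-0.06],0]]'

```text
t: 18.8
ee_pos: [531.1, -5.9, 5.3]
orientation: [-2.477, -1.874, 0.015]
ft_force: [-2.0, 1.5, 5.6]
width: 0.5
```

Call:
arm_command --increments '[[[0,0,-0.04],0],[[0,0,-0.04],0],[[0,0,-0.04],0],[[0,0,-0.03],0],[[0,0,-0.03],0],[[0,0,-0.03],0]]'

```text
t: 19.4
ee_pos: [531.6, -6.0, 8.7]
orientation: [-2.477, -1.874, 0.015]
ft_force: [-1.3, 0.4, 6.0]
width: 0.4
```

Call:
arm_command --increments '[[[0,0,-0.02],0],[[0,0,-0.02],0],[[0,0,-0.02],0],[[0,0,-0.02],0],[[0,0,-0.02],0],[[0,0,-0.02],0],[[0,0,-0.02],0],[[0,0,-0.02],0]]'

```text
t: 20.2
ee_pos: [532.1, -6.2, 12.1]
orientation: [-2.478, -1.874, 0.014]
ft_force: [-2.3, 0.2, 5.9]
width: 0.2
```

Call:
arm_command --increments '[[[0,0,-0.02],0],[[0,0,-0.02],0],[[0,0,-0.02],0],[[0,0,-0.02],0],[[0,0,-0.02],0],[[0,0,-0.02],0],[[0,0,-0.02],0],[[0,0,-0.02],0]]'

```text
t: 21.0
ee_pos: [533.3, -6.5, 14.3]
orientation: [-2.479, -1.875, 0.012]
ft_force: [0.2, 0.4, -0.7]
width: 0.5
```

Call:
arm_command --increments '[[[0,-0.05,-0.1],0],[[0,-0.05,-0.2],0],[[0,-0.1,-0.4],0],[[0,-0.2,-0.6],0],[[0,-0.4,-0.6],0],[[0,-0.6,-0.6],0],[[0,-0.8,-0.6],0],[[0,-1,-0.8],0],[[0,-1,-0.8],0],[[0,-1,-0.8],0],[[0,-1,-0.8],0],[[0,-1,-0.8],0],[[0,-1,-0.8],0],[[0,-1,-0.8],0],[[0,-0.5,-0.6],0],[[0,0,0],0],[[0,0,0],0]]'

```text
t: 22.7
ee_pos: [433.6, 20.2, 119.9]
orientation: [-2.48, -1.876, 0.009]
ft_force: [-0.7, -0.0, 0.1]
width: 0.2
```

Run:
```python
from h import *
o=get_obs();print(o["t"],o["ee_pos"],o["ft_force"])
A=get_image("side")[:,:,::-1];B=get_image("top")[:,:,::-1]
cv2.imwrite("pics/side11.png",A);cv2.imwrite("pics/top11.png",B)
cv2.imwrite("pics/e.png",cv2.hconcat([cv2.resize(i,(390,390),interpolation=2) for i in(A[60:270,230:450],B[80:280,250:460])]))
T0=cv2.imread("pics/top0.png");S0=cv2.imread("pics/side0.png")
cv2.imwrite("pics/d.png",cv2.hconcat([cv2.resize(i,(390,390),interpolation=2) for i in(cv2.absdiff(A,S0)[60:270,230:450],cv2.absdiff(B,T0)[80:280,250:460])]))
```

```text
22.7 [433.59938119  20.2075102  119.94147423] [-0.73180267 -0.03253798  0.11002055]
```

View pics/e.png

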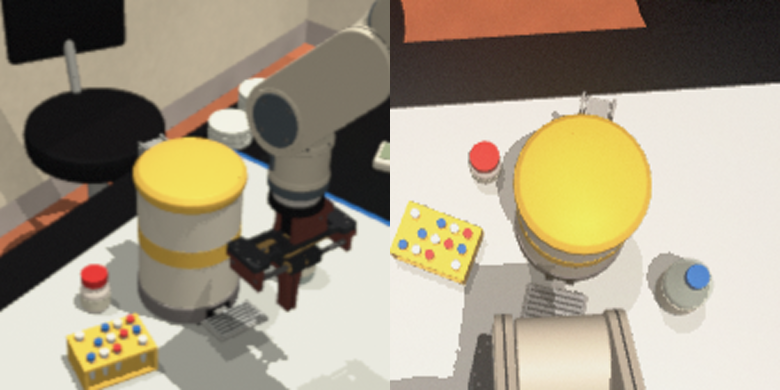

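View pics/d.png

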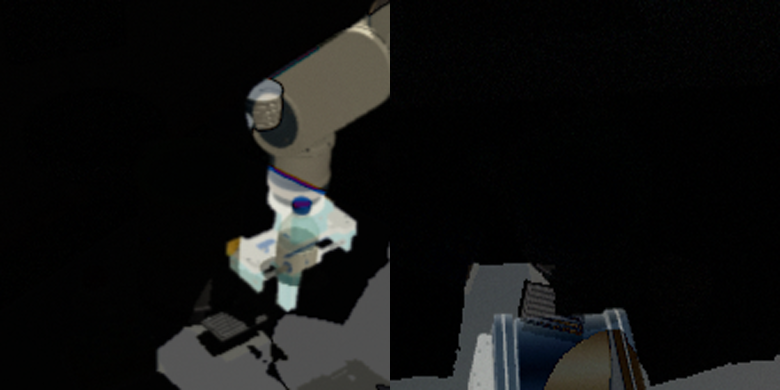

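The lid is shut. The bin, pot, rack and bottle show no difference from the first pictures, only the arm and its shadows do. The hand is clear, so I'm handing in.

```bash
python3 -c "
from workcell import *
print(close_job())"
```

```text
the job is handed in; nothing more can be done
None
```

I pressed the bin's pedal fully down with the shut fingertips, held the lid wide open, let it down slowly and drew the hand away. The job was handed in at about 23 s.

- **Opening:** the pedal took about 7 N. Force peaked at 22 N when the tread met its stop, then stayed around 10–14 N during the hold. The side and top pictures show the lid standing back beyond its hinge.
- **Holding:** it stayed fully open from about 11.9 s to 16.6 s, roughly 4.7 s.
- **Closing:** I let the pedal up at about 9 mm/s, slowing to about 4 mm/s or less near the end. The finger still carried about 6 N at the last reading before contact was lost, in the last few mm of travel.
- **Final check:** the lid is shut, the hand is about 10 cm back and touching nothing, and the wrist force is near zero. Compared with the first pictures, the bin, pot, rack and bottle show no visible change. The final side view has the gripper in front of the bottle, so its check rests on the top view.

**Disagreement:** with the jaws shut, the real fingertips were about 20 mm behind the reported TCP. Contact came at a reading of about z = 14 mm instead of 40 mm. I relied on the force and the pictures for contact, and shifted the fingertips 8 mm inward on the tread before pressing.

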